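# Tip the tube into the tacking jig and flip the hold-down over

### The arm

A 6-joint arm with a two-finger parallel gripper is mounted at the origin on the work surface. World frame = base frame: x ahead of the robot, y to its left, z up, the work surface at z = 0. Lengths are in m, angles in degrees, forces in N, time in s.
With the tool pointing down it reaches from about 0.275 to 0.975 m from the base axis. Payload 8.4 kg.
Tool frame: the origin (TCP) lies midway between the tips of the shut fingers; the grasp point (between the pads) lies 19 mm behind it; z points along the fingers, y is the line along which they close (so a half turn about z gives the same grasp; the last joint's range is limited). The gripper opens to 92 mm and grips with 3 to 60 N. Pads are 20 mm wide; open, the fingers measure 128 mm over their backs; the gripper's body (75 mm by 189 mm) begins 69 mm behind the grasp point.
Start: joints at [66.211, 20.225, 93.587, -0, 66.188, -0.138], TCP at [0.251, 0.573, 0.215] pointing down, gripper open.
Joint ranges: [-150.9, 150.9], [-52.94, 120.26], [3.33, 152.33], [-74.26, 254.26], [0, 154.13], [-172.89, 172.89]. Speed limits (degrees/s): [127.2, 127.2, 159.86, 180, 180, 180].

### API

Orientations are given as [roll, pitch, yaw] about the fixed x, y, z axes, in that order (R = Rz(yaw) Ry(pitch) Rx(roll)).
In Python, from cell import robot, eyes gives the robot as it stands.
- The arm moves only by the tool servo_tool, never from a script. Its argument "commands" is a list of rows, each an object with "dp": the shift along the tool's x, y, z in m, a list of three; "turn": the turn, a rotation vector about the tool's x, y, z in degrees, a list of three. In form: [{"dp": [dx, dy, dz], "turn": [rx, ry, rz]}, ...]. A call has 1 to 20 rows; each row is the pose to reach, as a shift and turn from the pose commanded when the call began, along the tool's axes at that moment; what a row does not reach only later rows make up. A row lasts 1/10 s, in which the tool goes at most 50 mm and 8.59 degrees, less where a joint would pass 70% of its speed; a pose out of reach is approached as far as the arm can. A call with a gripper value outside its range is refused whole. "gripper" is the closure in counts, from 0 (fully open) to 255 (shut), set as the call begins (left out, the last holds). The fingers move at their own pace and stop on an object; "force" is the grip in N (left out, the last holds). Time passes only in rows, so rows that repeat a pose let the fingers close. It gives the time, the measured TCP pose, the force, the opening and the grip force at its end, in the units of the state.
- robot.sense(): the state, without advancing time (a new reading comes with each control period).
- eyes.snapshot(name): name is "scene" or "top" or "wrist"; returns the picture (420x560x3 uint8, red, green, blue); there is no depth.
- eyes.camera_params(name): a dict with "camera_matrix" (3x3 intrinsics, pixels), "position" and "attitude" of the camera in the world; the wrist camera has in their place "T_tool_cam" (4x4, takes a point from camera to tool coordinates, whose origin is the TCP and whose axes are the flange's). Camera axes: x right, y down, z forward; pixel columns grow to the right and rows downward; lengths in m; the calibration is good to about 2 mm. The wrist camera is an equidistant fisheye: a pixel r from the principal point sees the ray r / f radians off the axis. A picture is of the moment at which its call begins: read the wrist's pose just before it. camera_params takes no time and is no camera call.
- robot.job_done(): hands the job in; it is judged then, once.
The state is a dict: "time": time; "qpos": joint angles; "joint_velocities": joint speeds; "joint_efforts": joint torques, N m; "position": TCP position; "orientation": TCP orientation; "contact_force": force on the tool from outside, world axes, zero at the start; "wrist_torque": the same for the moment, N m; "opening": opening from 0.0 (shut) to 1.0 (fully open); "grip_force": force on a finger pad.
Only numpy, scipy, OpenCV 4.12 (cv2) and the standard library are available. Lean on these libraries where they do the work, as an engineer would, in place of code of your own. Each camera call takes 0.05 s, during which the arm holds its last target. There are 200 camera calls.

### The job

Push the standing steel tube over so that it lies down in the channel of the blue-railed jig, pointing at the yellow stop, then push it along the channel until its end is fully home against the stop. After that, flip the red hold-down arm over until it lies flat on top of the tube. Do it all by pushing: do not lift the tube, keep it in the jig, and leave the other things on the bench where they are.

Things in the scene. Friction and masses are not known exactly. Their poses are not given: they have to be found in the camera images.
- jig: Welding jig, fixed: dark steel plate 12 mm thick, x -150..150, y -60..80 mm. Origin on the bench under the channel's middle; x runs along the channel towards the yellow stop, y left of it, z up. Blue rails from x = -150 to 110, inner faces at y = -24 and 24, 6 mm thick, tops 30 mm above the bench. Two steel cheeks (x 50..58 and 82..90, y 39..61, tops 68 mm above the bench) carry the red arm.
- jig_stop (a point): Middle of the near face of the yellow stop block that closes the channel: jig x = 110, y = 0, z = 32 mm. The block is 66 mm wide, 16 mm thick, its top 57 mm above the bench.
- tube_mid (a point): Centre of the loose bare steel square tube, 40 x 40 x 130 mm, 3 mm wall, about 0.45 kg (slides at 3 to 8 N), open ends; its z axis runs along its length. It starts on end on the jig plate between the rails near the open end (centre 77 mm, top 142 mm above the bench). Lying in the channel its centre is 32 mm and its top 52 mm above the bench; home against the stop it is centred at jig x = 45, y = 0.
- clamp (a joint): Hinge angle (rad) of the red hold-down arm: 0 = level, resting on top of the tube lying in the channel; grows as it opens up and away to jig +y; pi/2 = straight up. It starts leaning outwards at about 1.75 to 2.05 (limit 2.1; lower limit -0.15). The hinge is a little stiff (0.07 N m): the arm stays where it is left, at any angle.
- clamp_hinge (a point): Point on the hinge axis at the middle of the arm: jig frame x = 70, y = 50, z = 60 mm. The axis is parallel to jig x.
- clamp_tip (a point): Middle of the free end of the red arm, 60 mm from the hinge axis. Arm 20 mm wide (along jig x), 10 mm thick, with a 3 mm black rubber pad under its end; when shut it reaches from the hinge across the channel to jig y = -10 mm, its upper face 65 mm above the bench.
- magnet: Loose bystander: square welding magnet, 70 x 70 x 18 mm, red top with a steel disc; origin under its centre.
- spray: Loose bystander: upright spray can with green label, 66 mm diameter, 180 mm tall; origin under its centre.
- stub: Loose bystander: upright copper bar end, 28 mm diameter, 60 mm tall; origin under its centre.
- wrench: Loose bystander: wrench lying along its own x axis, up to about 200 mm long.
- hammer: Loose bystander: hammer lying along its own x axis, up to about 300 mm long.
- tape: Loose bystander: yellow tape measure, 65 x 35 x 60 mm tall; origin under its centre.
- angle: Loose bystander: piece of dark angle iron, 140 x 40 x 40 mm, lying along its own x axis; origin under its centre.
Things that resemble listed ones, but are neither listed nor needed, are in the scene too. Leave any pink or turquoise look-alike of the part that bears tube_mid alone.

How it is judged:
By the outcome, as a careful person would: the job done as asked, in the order asked, and still so for the second after the job is handed in, with the robot touching nothing.
It also fails if it takes over 64 s, if anything falls off the work surface, if the arm or the gripper's body presses on something with over 40 N, if the wrist force passes 120 N, or if a joint passes its speed limit or range.

## Working session

There is one attempt and no reset: what is moved stays moved. The work goes in short steps, Python scripts to look and compute and a tool call to move; the robot and the scene stay as the last step left them, time stands still between calls to the robot, and variables do not carry over. Pictures are saved under pics/ and viewed, at most 10 in all, crops included, and the job is handed in when it is done.

Besides the shell and the picture viewer there is one more tool, called after "Request:" as name([rows], argument=value, ...), one row to a line, values as JSON. servo_tool: Moves the arm, as the interface text tells. Its arguments: {"type":"object","properties":{"commands":{"type":"array"},"gripper":{"type":"number"},"force":{"type":"number"}},"required":["commands"]}

```bash
mkdir -p pics; ls; python3 - <<'E'
from cell import robot, eyes
import cv2
print(robot.sense())
for n in("scene","top"):
    im=eyes.snapshot(n); cv2.imwrite(f"pics/{n}0.png",im[:,:,::-1]); print(n,eyes.camera_params(n))
print(eyes.camera_params("wrist"))
E
```

```text
pics
{'time': 0.0, 'qpos': array([ 6.62109683e+01,  2.02641877e+01,  9.36275749e+01, -1.95789829e-03,
        6.61867817e+01, -1.39299684e-01]), 'joint_velocities': array([-0.04213977, -0.03412367,  0.01838868, -0.05602342,  0.08718601,
       -0.04994436]), 'joint_efforts': array([ 6.06261910e-04, -5.93834102e+01, -3.34214580e+01,  6.96047070e-02,
        2.36697786e-02, -5.56921259e-05]), 'position': array([0.25055037, 0.5720592 , 0.21385635]), 'orientation': array([-1.79921452e+02,  1.59916526e-03,  1.56351061e+02]), 'contact_force': array([-0.24225204,  0.22801565, -0.57546169]), 'wrist_torque': array([ 0.04645683,  0.01815954, -0.06366304]), 'grip_force': 0.0, 'opening': 1.0018308846004624}
scene {'camera_matrix': array([[383.68566598,   0.        , 281.77516563],
       [  0.        , 383.68566598, 207.90863872],
       [  0.        ,   0.        ,   1.        ]]), 'position': array([1.18460496, 0.19828066, 0.51461431]), 'attitude': array([-125.22478693,   -1.02390786,  105.21894896])}
top {'camera_matrix': array([[471.91840796,   0.        , 282.70132762],
       [  0.        , 471.91840796, 206.50517306],
       [  0.        ,   0.        ,   1.        ]]), 'position': array([0.50740992, 0.04941816, 1.23162138]), 'attitude': array([-176.81427462,    0.22920514,  -90.7468137 ])}
{'camera_matrix': array([[325.1922621 ,   0.        , 273.52673953],
       [  0.        , 325.1922621 , 209.27782928],
       [  0.        ,   0.        ,   1.        ]]), 'T_tool_cam': array([[-9.47030476e-04, -9.66632545e-01, -2.56165233e-01,
         7.22755697e-02],
       [ 9.99999536e-01, -8.69952520e-04, -4.14207722e-04,
         8.97937114e-04],
       [ 1.77535074e-04, -2.56165506e-01,  9.66632920e-01,
        -1.69745900e-01],
       [ 0.00000000e+00,  0.00000000e+00,  0.00000000e+00,
         1.00000000e+00]])}
```

View pics/scene0.png

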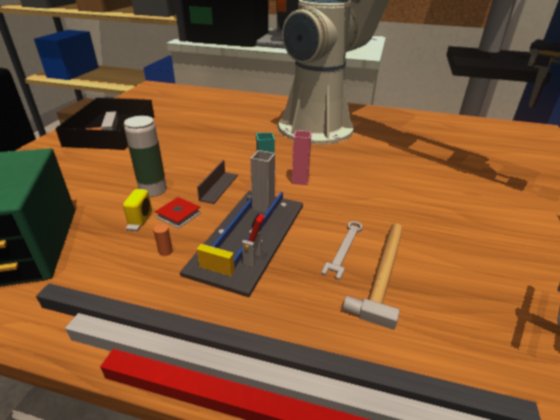

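View pics/top0.png

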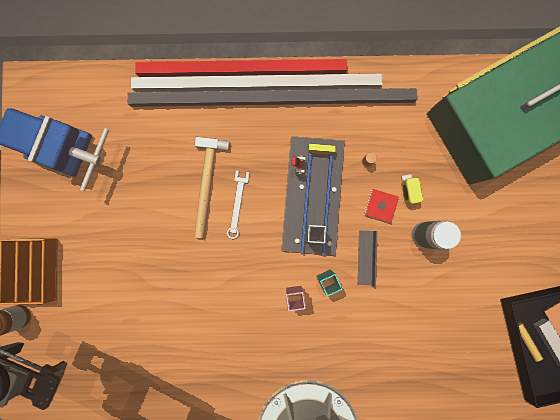

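Scene: the jig is mid-picture with the stop (~215,260) facing the camera, and the tube stands at (262,180) with the red arm at (257,228). In the top view, the stop is at (322,148), the tube top at (317,234), and the turquoise and pink look-alikes at (330,284) and (296,298). Next I'll measure the jig.

```bash
cat > h.py <<'E'
import numpy as np, cv2
from scipy.spatial.transform import Rotation as R
from cell import robot, eyes
def ray(n,uv):
    p=eyes.camera_params(n);K=np.array(p["camera_matrix"]);r=R.from_euler("xyz",p["attitude"],degrees=True).as_matrix()
    d=r@np.linalg.solve(K,[uv[0],uv[1],1]);return np.array(p["position"]),d
def plane(n,uv,z):
    o,d=ray(n,uv);return o+d*(z-o[2])/d[2]
def hsv(im): return cv2.cvtColor(im,cv2.COLOR_RGB2HSV)
def blobs(m,amin=15):
    n,l,s,c=cv2.connectedComponentsWithStats(m.astype(np.uint8))
    return [(c[i],s[i],l==i) for i in range(1,n) if s[i][4]>=amin]
E
python3 - <<'E'
from h import *
im=cv2.imread("pics/top0.png")[:,:,::-1].copy(); H=hsv(im)
roi=np.zeros(H.shape[:2],bool);roi[120:275,270:350]=1
for nm,lo,hi,z in(("yellow",(22,120,120),(35,255,255),.057),("blue",(105,120,60),(128,255,255),.03),("red",(0,150,90),(6,255,255),.1)):
    m=(cv2.inRange(H,lo,hi)>0)&roi
    for c,s,l in blobs(m,8): 
        rc=cv2.minAreaRect(np.argwhere(l)[:,::-1].astype(np.float32))
        print(nm,c.round(1),s,np.round(rc[0],1),np.round(rc[1],1),round(rc[2],1),plane("top",rc[0],z).round(4))
        if nm=="blue": print([plane("top",p,z).round(4)[:2].tolist() for p in cv2.boxPoints(rc)])
for k,(uv,z) in {"tubetop":((317,234),.142),"turq":((331,282),.142),"pink":((296,298),.142),"pl TL":((291,137),.012),"TR":((345,142),.012),"BL":((282,251),.012)}.items(): print(k,plane("top",uv,z).round(3))
cv2.imwrite("pics/c.png",cv2.resize(im[125:310,265:355,::-1],None,fx=3.2,fy=3.2,interpolation=cv2.INTER_CUBIC))
E
```

```text
yellow [321.6 147.3] [309 144  26   8 160] [321.5 147.3] [25.5  6.1] 4.8 [ 0.7205 -0.0461  0.057 ]
blue [305.8 201.9] [301 153  10 100 170] [305.8 202.6] [ 1.8 99.3] 4.7 [ 0.5836 -0.0058  0.03  ]
[[0.4582, 0.0088], [0.7109, -0.0159], [0.7105, -0.0205], [0.4578, 0.0042]]
blue [327.9 191.1] [325 156   7  70 124] [328.  190.5] [ 1.8 69.3] 4.5 [ 0.6137 -0.0629  0.03  ]
[[0.5259, -0.0521], [0.7027, -0.0692], [0.7023, -0.0739], [0.5255, -0.0567]]
red [296.1 162.3] [292 157  10  11  59] [296.5 162. ] [10.  9.] 90.0 [0.6776 0.0184 0.1   ]
tubetop [ 0.504 -0.025  0.142]
turq [ 0.393 -0.055  0.142]
pink [0.358 0.025 0.142]
pl TL [0.757 0.029 0.012]
TR [ 0.742 -0.111  0.012]
BL [0.461 0.057 0.012]
```

View pics/c.png

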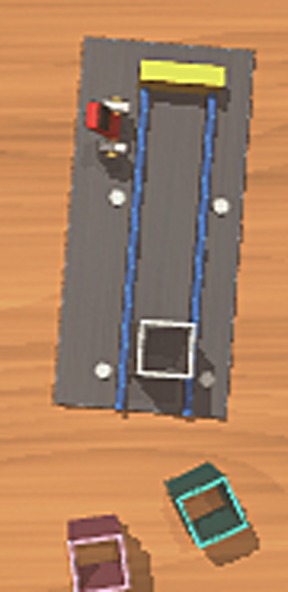

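The crop confirms the picture: the tube is square in the channel and the red arm leans outwards beside the stop. The jig origin is about (0.603, -0.035) with yaw -5.5°, and the tube is at jig x = -0.0995. I'll approach behind it with the fingers shut.

```bash
cat >> h.py <<'E'
O=np.array([.603,-.0348,0]);J=R.from_euler("z",-5.5,degrees=True)
def tojig(p): return J.inv().apply(np.array(p)-O)
def go(*pts):
    s=robot.sense();T=R.from_euler("xyz",s["orientation"],degrees=True)
    print("t",round(s["time"],2),"jig",tojig(s["position"]).round(4),"F",J.inv().apply(s["contact_force"]).round(1))
    for p in pts:
        w=J.apply(p)+O; print(p,"dp",T.inv().apply(w-s["position"]).round(4),"turn",(T.inv()*R.from_euler("xyz",[180,0,174.5],degrees=True)).as_rotvec(degrees=True).round(2))
E
python3 -c "
from h import *
go((-.155,0,.214))"
```

```text
t 0.1 jig [-0.409   0.5703  0.2139] F [ 0.6 -0.6 -1.4]
(-0.155, 0, 0.214) dp [-0.419  -0.4628  0.0005] turn [-7.000e-02 -1.000e-02 -1.815e+01]
```

Request:
servo_tool([
  {"dp": [-0.419, -0.463, 0], "turn": [0, 0, -18.15]},
  {"dp": [-0.419, -0.463, 0], "turn": [0, 0, -18.15]},
  {"dp": [-0.419, -0.463, 0], "turn": [0, 0, -18.15]},
  {"dp": [-0.419, -0.463, 0], "turn": [0, 0, -18.15]},
  {"dp": [-0.419, -0.463, 0], "turn": [0, 0, -18.15]},
  {"dp": [-0.419, -0.463, 0], "turn": [0, 0, -18.15]},
  {"dp": [-0.419, -0.463, 0], "turn": [0, 0, -18.15]},
  {"dp": [-0.419, -0.463, 0], "turn": [0, 0, -18.15]},
  {"dp": [-0.419, -0.463, 0], "turn": [0, 0, -18.15]},
  {"dp": [-0.419, -0.463, 0], "turn": [0, 0, -18.15]},
  {"dp": [-0.419, -0.463, 0], "turn": [0, 0, -18.15]},
  {"dp": [-0.419, -0.463, 0], "turn": [0, 0, -18.15]},
  {"dp": [-0.419, -0.463, 0], "turn": [0, 0, -18.15]},
  {"dp": [-0.419, -0.463, 0], "turn": [0, 0, -18.15]},
  {"dp": [-0.419, -0.463, 0], "turn": [0, 0, -18.15]},
  {"dp": [-0.419, -0.463, 0], "turn": [0, 0, -18.15]},
  {"dp": [-0.419, -0.463, 0], "turn": [0, 0, -18.15]},
  {"dp": [-0.419, -0.463, 0], "turn": [0, 0, -18.15]},
], gripper=255, force=30)

```text
time: 1.9
position: [0.4486, -0.0187, 0.2146]
orientation: [180.0, -0.0, 174.6]
contact_force: [0.8, -0.5, -0.8]
opening: 0.005
grip_force: 0.0
```

```bash
python3 - <<'E'
from h import *
go((-.155,0,.11))
for n in("scene","top"):
    cv2.imwrite(f"pics/{n}1.png",eyes.snapshot(n)[:,:,::-1])
a=cv2.imread("pics/scene1.png")[60:300,140:380];b=cv2.imread("pics/top1.png")[120:310,250:440]
cv2.imwrite("pics/c1.png",np.hstack([cv2.resize(a,(400,400)),cv2.resize(b,(400,400))]))
E
```

```text
t 1.9 jig [-0.1553  0.0012  0.2146] F [ 0.8 -0.4 -0.8]
(-0.155, 0, 0.11) dp [-0.0003 -0.0012  0.1046] turn [ 0.   -0.    0.09]
```

View pics/c1.png

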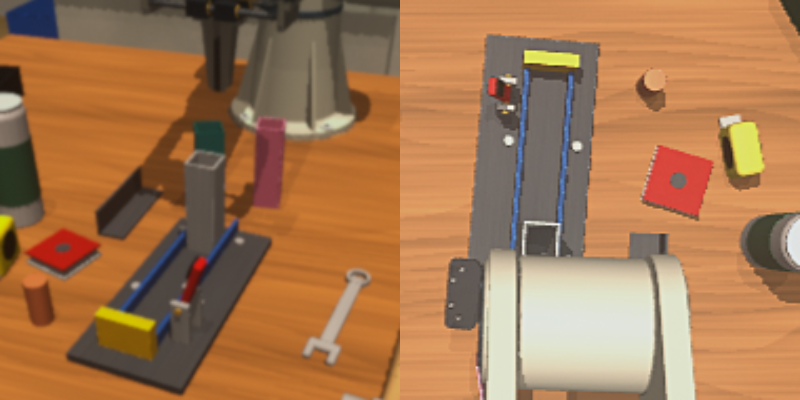

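The gripper is behind the tube and clear of the look-alikes. I'll lower it, then push high on the tube.

Request:
servo_tool([
  {"dp": [0, -0.001, 0.045], "turn": [0, 0, 0]},
  {"dp": [0, -0.001, 0.09], "turn": [0, 0, 0]},
  {"dp": [0, -0.001, 0.098], "turn": [0, 0, 0]},
  {"dp": [-0.01, -0.001, 0.098], "turn": [0, 0, 0]},
  {"dp": [-0.02, -0.001, 0.098], "turn": [0, 0, 0]},
  {"dp": [-0.026, -0.001, 0.098], "turn": [0, 0, 0]},
  {"dp": [-0.032, -0.001, 0.098], "turn": [0, 0, 0]},
  {"dp": [-0.038, -0.001, 0.098], "turn": [0, 0, 0]},
  {"dp": [-0.044, -0.001, 0.098], "turn": [0, 0, 0]},
  {"dp": [-0.05, -0.001, 0.098], "turn": [0, 0, 0]},
  {"dp": [-0.056, -0.001, 0.098], "turn": [0, 0, 0]},
  {"dp": [-0.062, -0.001, 0.098], "turn": [0, 0, 0]},
  {"dp": [-0.068, -0.001, 0.098], "turn": [0, 0, 0]},
  {"dp": [-0.072, -0.001, 0.098], "turn": [0, 0, 0]},
  {"dp": [-0.072, -0.001, 0.098], "turn": [0, 0, 0]},
  {"dp": [-0.072, -0.001, 0.098], "turn": [0, 0, 0]},
])

```text
time: 3.6
position: [0.5202, -0.0276, 0.1165]
orientation: [-180.0, -0.0, 174.5]
contact_force: [-0.6, -0.3, -0.4]
opening: 0.004
grip_force: 0.0
```

```bash
python3 - <<'E'
from h import *
go((-.155,0,.11))
for n in("scene","top"):
    cv2.imwrite(f"pics/{n}2.png",eyes.snapshot(n)[:,:,::-1])
a=cv2.imread("pics/scene2.png")[60:300,140:380];b=cv2.imread("pics/top2.png")[120:310,250:440]
cv2.imwrite("pics/c2.png",np.hstack([cv2.resize(a,(400,400)),cv2.resize(b,(400,400))]))
E
```

```text
t 3.6 jig [-0.0831 -0.0007  0.1165] F [-0.6 -0.4 -0.4]
(-0.155, 0, 0.11) dp [0.0719 0.0007 0.0065] turn [-0.   -0.02  0.  ]
```

View pics/c2.png

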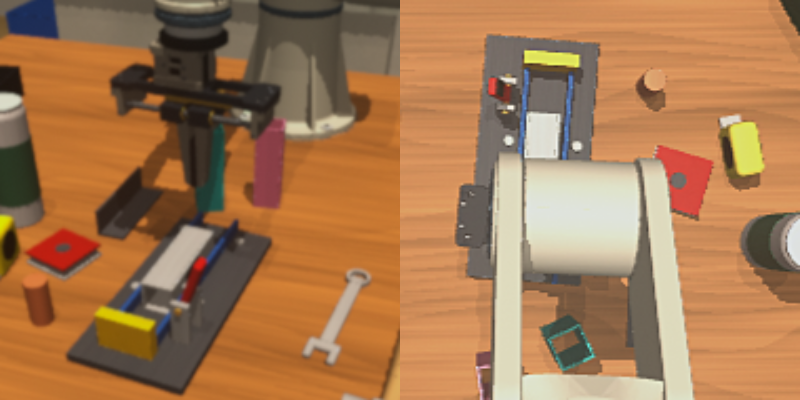

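The tube lies in the channel, its front end near (543,112) in the crop, well aligned. I'll drop behind it and push.

Request:
servo_tool([
  {"dp": [0.037, -0.001, 0], "turn": [0, 0, 0]},
  {"dp": [0.037, -0.001, 0], "turn": [0, 0, 0]},
  {"dp": [0.037, -0.001, 0.04], "turn": [0, 0, 0]},
  {"dp": [0.037, -0.001, 0.08], "turn": [0, 0, 0]},
  {"dp": [0.037, -0.001, 0.08], "turn": [0, 0, 0]},
  {"dp": [0.027, -0.001, 0.08], "turn": [0, 0, 0]},
  {"dp": [0.017, -0.001, 0.08], "turn": [0, 0, 0]},
  {"dp": [0.011, -0.001, 0.08], "turn": [0, 0, 0]},
  {"dp": [0.006, -0.001, 0.08], "turn": [0, 0, 0]},
  {"dp": [0.001, -0.001, 0.08], "turn": [0, 0, 0]},
  {"dp": [-0.004, -0.001, 0.08], "turn": [0, 0, 0]},
  {"dp": [-0.009, -0.001, 0.08], "turn": [0, 0, 0]},
  {"dp": [-0.014, -0.001, 0.08], "turn": [0, 0, 0]},
  {"dp": [-0.019, -0.001, 0.08], "turn": [0, 0, 0]},
  {"dp": [-0.024, -0.001, 0.08], "turn": [0, 0, 0]},
  {"dp": [-0.029, -0.001, 0.08], "turn": [0, 0, 0]},
  {"dp": [-0.034, -0.001, 0.08], "turn": [0, 0, 0]},
  {"dp": [-0.039, -0.001, 0.08], "turn": [0, 0, 0]},
])

```text
time: 5.5
position: [0.5576, -0.0323, 0.0371]
orientation: [-180.0, -0.2, 174.5]
contact_force: [-7.4, 0.1, 6.2]
opening: 0.005
grip_force: 3.6
```

```bash
python3 -c "
from h import *
go((-.03,0,.036))"
```

```text
t 5.5 jig [-0.0454 -0.0018  0.0371] F [-7.4 -0.6  6.2]
(-0.03, 0, 0.036) dp [-0.0154  0.0018  0.0011] turn [-0.01 -0.19 -0.  ]
```

Request:
servo_tool([
  {"dp": [-0.004, 0.001, 0], "turn": [0, 0, 0]},
  {"dp": [-0.007, 0.001, 0], "turn": [0, 0, 0]},
  {"dp": [-0.01, 0.001, 0], "turn": [0, 0, 0]},
  {"dp": [-0.012, 0.001, 0], "turn": [0, 0, 0]},
  {"dp": [-0.013, 0.001, 0], "turn": [0, 0, 0]},
])

```text
time: 6.0
position: [0.5709, -0.0325, 0.0372]
orientation: [-180.0, -0.2, 174.5]
contact_force: [-7.5, 1.1, 4.6]
opening: 0.006
grip_force: 3.6
```

Request:
servo_tool([
  {"dp": [-0.002, 0, 0], "turn": [0, 0, 0]},
  {"dp": [-0.003, 0, 0], "turn": [0, 0, 0]},
])

```text
time: 6.2
position: [0.5712, -0.0326, 0.0369]
orientation: [-180.0, -0.5, 174.5]
contact_force: [-16.4, 0.9, 14.5]
opening: 0.003
grip_force: 8.4
```

Request:
servo_tool([
  {"dp": [-0.002, 0, 0], "turn": [0, 0, 0]},
  {"dp": [-0.003, 0, 0], "turn": [0, 0, 0]},
  {"dp": [-0.003, 0, 0], "turn": [0, 0, 0]},
])

```text
time: 6.5
position: [0.5713, -0.0326, 0.0366]
orientation: [-180.0, -0.8, 174.5]
contact_force: [-22.4, 2.7, 19.2]
opening: 0.004
grip_force: 11.7
```

```bash
python3 - <<'E'
from h import *
go((-.06,0,.04),(-.06,0,.2))
for n in("scene","top"):
    cv2.imwrite(f"pics/{n}3.png",eyes.snapshot(n)[:,:,::-1])
a=cv2.imread("pics/scene3.png")[180:300,180:300];b=cv2.imread("pics/top3.png")[130:200,280:350]
cv2.imwrite("pics/c3.png",np.hstack([cv2.resize(a,(400,400)),cv2.resize(b,(400,400))]))
E
```

```text
t 6.5 jig [-0.0318 -0.0009  0.0366] F [-22.6   0.6  19.2]
(-0.06, 0, 0.04) dp [ 0.0282  0.0009 -0.003 ] turn [-0.02 -0.77 -0.01]
(-0.06, 0, 0.2) dp [ 0.0304  0.0008 -0.163 ] turn [-0.02 -0.77 -0.01]
```

View pics/c3.png

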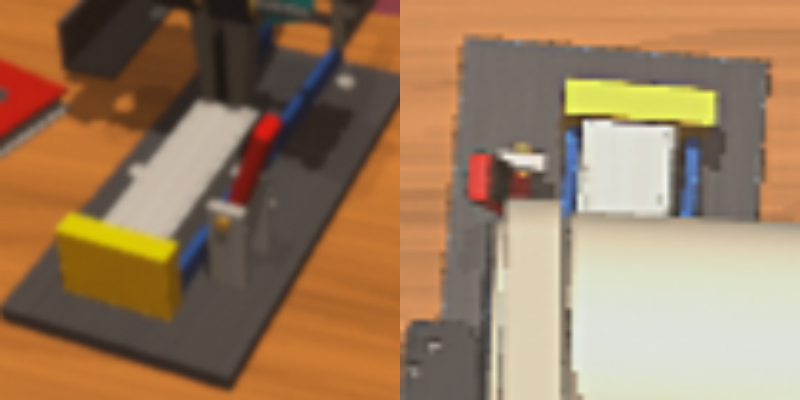

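The tube's front edge sits against the yellow stop in the top view, and the force rises without motion, so it is home. I'll back off, rise, and go round to the outer side of the red arm.

Request:
servo_tool([
  {"dp": [0.028, 0.001, -0.002], "turn": [0, -0.77, 0]},
  {"dp": [0.029, 0.001, -0.003], "turn": [0, -0.77, 0]},
  {"dp": [0.03, 0.001, -0.05], "turn": [0, -0.77, 0]},
  {"dp": [0.03, 0.001, -0.1], "turn": [0, -0.77, 0]},
  {"dp": [0.03, 0.001, -0.15], "turn": [0, -0.77, 0]},
  {"dp": [0.03, 0.001, -0.163], "turn": [0, -0.77, 0]},
  {"dp": [0.03, 0.001, -0.163], "turn": [0, -0.77, 0]},
])

```text
time: 7.3
position: [0.5507, -0.0294, 0.2029]
orientation: [180.0, 1.1, 174.5]
contact_force: [0.7, -0.2, -0.2]
opening: 0.003
grip_force: 0.0
```

```bash
python3 -c "
from h import *
go((-.06,.13,.2),(.07,.13,.2),(.07,.13,.095))"
```

```text
t 7.3 jig [-0.0525  0.0003  0.2029] F [ 0.7 -0.1 -0.2]
(-0.06, 0.13, 0.2) dp [0.0075 0.1297 0.0028] turn [ 0.02  1.14 -0.  ]
(0.07, 0.13, 0.2) dp [-0.1224  0.1297  0.0053] turn [ 0.02  1.14 -0.  ]
(0.07, 0.13, 0.095) dp [-0.1204  0.1297  0.1103] turn [ 0.02  1.14 -0.  ]
```

Request:
servo_tool([
  {"dp": [0.004, 0.05, 0.003], "turn": [0, 1.14, 0]},
  {"dp": [0.004, 0.1, 0.003], "turn": [0, 1.14, 0]},
  {"dp": [0, 0.13, 0.003], "turn": [0, 1.14, 0]},
  {"dp": [-0.045, 0.13, 0.004], "turn": [0, 1.14, 0]},
  {"dp": [-0.09, 0.13, 0.005], "turn": [0, 1.14, 0]},
  {"dp": [-0.122, 0.13, 0.005], "turn": [0, 1.14, 0]},
  {"dp": [-0.122, 0.13, 0.005], "turn": [0, 1.14, 0]},
  {"dp": [-0.121, 0.13, 0.05], "turn": [0, 1.14, 0]},
  {"dp": [-0.12, 0.13, 0.1], "turn": [0, 1.14, 0]},
  {"dp": [-0.12, 0.13, 0.11], "turn": [0, 1.14, 0]},
  {"dp": [-0.12, 0.13, 0.11], "turn": [0, 1.14, 0]},
])

```text
time: 8.4
position: [0.6792, 0.0882, 0.0885]
orientation: [-179.9, -0.7, 174.5]
contact_force: [0.6, 0.3, 0.3]
opening: 0.007
grip_force: 0.0
```

```bash
python3 -c "
from h import *
go((.07,.095,.095))"
```

```text
t 8.4 jig [0.0641 0.1298 0.0885] F [0.6 0.4 0.3]
(0.07, 0.095, 0.095) dp [-0.0059 -0.0348 -0.0065] turn [-0.07 -0.7  -0.  ]
```

Request:
servo_tool([
  {"dp": [-0.006, -0.01, -0.007], "turn": [0, -0.3, 0]},
  {"dp": [-0.006, -0.02, -0.007], "turn": [0, -0.3, 0]},
  {"dp": [-0.006, -0.03, -0.007], "turn": [0, -0.3, 0]},
  {"dp": [-0.006, -0.038, -0.007], "turn": [0, -0.3, 0]},
  {"dp": [-0.006, -0.046, -0.007], "turn": [0, -0.3, 0]},
  {"dp": [-0.006, -0.054, -0.007], "turn": [0, -0.3, 0]},
  {"dp": [-0.006, -0.06, -0.007], "turn": [0, -0.3, 0]},
  {"dp": [-0.006, -0.065, -0.008], "turn": [0, -0.3, 0]},
  {"dp": [-0.006, -0.071, -0.008], "turn": [0, -0.3, 0]},
  {"dp": [-0.006, -0.071, -0.008], "turn": [0, -0.3, 0]},
])

```text
time: 9.4
position: [0.6806, 0.0164, 0.0989]
orientation: [-180.0, -0.1, 174.5]
contact_force: [-0.0, -0.3, -0.7]
opening: 0.005
grip_force: 0.0
```

```bash
python3 - <<'E'
from h import *
go((.07,.043,.0965),(.07,.0315,.086),(.07,.018,.075),(.07,.012,.063))
cv2.imwrite("pics/scene4.png",eyes.snapshot("scene")[:,:,::-1])
a=cv2.imread("pics/scene4.png")[120:300,150:330]
cv2.imwrite("pics/c4.png",cv2.resize(a,(540,540)))
E
```

```text
t 9.4 jig [0.0723 0.0584 0.0989] F [-0.  -0.3 -0.7]
(0.07, 0.043, 0.0965) dp [ 0.0023 -0.0154  0.0024] turn [-0.02 -0.11 -0.02]
(0.07, 0.0315, 0.086) dp [ 0.0023 -0.0269  0.0129] turn [-0.02 -0.11 -0.02]
(0.07, 0.018, 0.075) dp [ 0.0023 -0.0404  0.0239] turn [-0.02 -0.11 -0.02]
(0.07, 0.012, 0.063) dp [ 0.0023 -0.0464  0.0359] turn [-0.02 -0.11 -0.02]
```

View pics/c4.png

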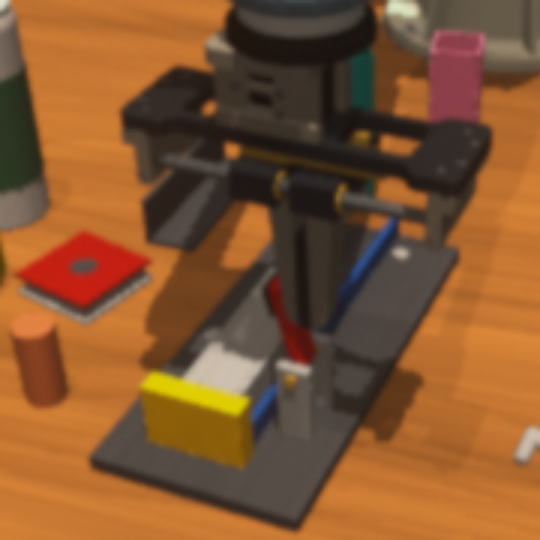

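The red arm at crop (290,320) is past vertical and leans over the tube, with the finger behind it. I'll carry it on over and down.

Request:
servo_tool([
  {"dp": [0.001, -0.008, 0.001], "turn": [0, 0, 0]},
  {"dp": [0.002, -0.0154, 0.0024], "turn": [0, 0, 0]},
  {"dp": [0.002, -0.021, 0.008], "turn": [0, 0, 0]},
  {"dp": [0.002, -0.027, 0.013], "turn": [0, 0, 0]},
  {"dp": [0.002, -0.034, 0.018], "turn": [0, 0, 0]},
  {"dp": [0.002, -0.04, 0.023], "turn": [0, 0, 0]},
  {"dp": [0.002, -0.044, 0.027], "turn": [0, 0, 0]},
  {"dp": [0.002, -0.046, 0.03], "turn": [0, 0, 0]},
  {"dp": [0.002, -0.046, 0.033], "turn": [0, 0, 0]},
  {"dp": [0.002, -0.046, 0.035], "turn": [0, 0, 0]},
])

```text
time: 10.45
position: [0.6744, -0.0288, 0.0653]
orientation: [-180.0, -0.1, 174.5]
contact_force: [-9.1, -2.6, 26.4]
opening: 0.006
grip_force: 13.3
```

```bash
python3 -c "
from h import *
go((.07,.012,.063))"
```

```text
t 10.45 jig [0.0705 0.0128 0.0653] F [-8.8 -3.5 26.4]
(0.07, 0.012, 0.063) dp [ 0.0005 -0.0008  0.0023] turn [-0.04 -0.08  0.01]
```

Request:
servo_tool([
  {"dp": [0, 0, -0.01], "turn": [0, 0, 0]},
  {"dp": [0, 0, -0.05], "turn": [0, 0, 0]},
  {"dp": [0, 0, -0.1], "turn": [0, 0, 0]},
  {"dp": [0, 0, -0.14], "turn": [0, 0, 0]},
  {"dp": [0.05, 0, -0.14], "turn": [0, 0, 0]},
  {"dp": [0.1, 0, -0.14], "turn": [0, 0, 0]},
  {"dp": [0.15, 0, -0.14], "turn": [0, 0, 0]},
  {"dp": [0.2, 0, -0.14], "turn": [0, 0, 0]},
  {"dp": [0.22, 0, -0.14], "turn": [0, 0, 0]},
  {"dp": [0.22, 0, -0.14], "turn": [0, 0, 0]},
])

```text
time: 11.45
position: [0.4531, -0.0069, 0.2047]
orientation: [-180.0, -0.1, 174.5]
contact_force: [0.1, -0.1, 0.2]
opening: 0.002
grip_force: 0.0
```

```bash
python3 - <<'E'
from h import *
for n in("scene","top"):
    cv2.imwrite(f"pics/{n}5.png",eyes.snapshot(n)[:,:,::-1])
a=cv2.imread("pics/scene5.png")[170:300,170:300];b=cv2.imread("pics/top5.png")[130:230,270:370]
cv2.imwrite("pics/c5.png",np.hstack([cv2.resize(a,(400,400)),cv2.resize(b,(400,400))]))
E
```

```text
(no output)
```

View pics/c5.png

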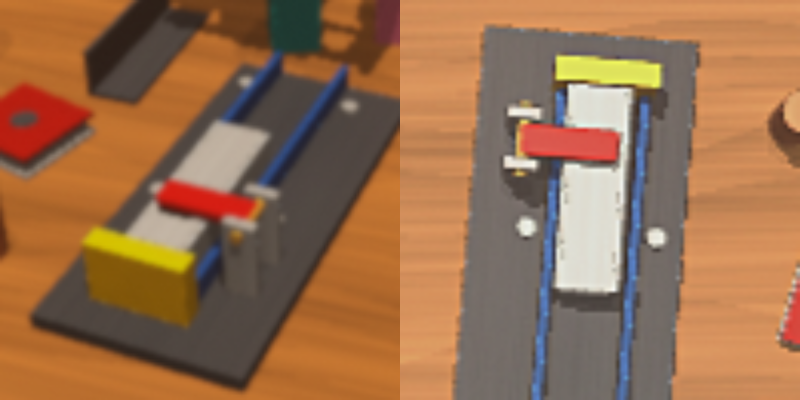

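The arm lies flat across the tube and the tube is in the channel. I'll check the gap at the stop numerically before handing in.

```bash
python3 - <<'E'
from h import *
for n in (3,5):
    im=cv2.imread(f"pics/top{n}.png"); H=cv2.cvtColor(im,cv2.COLOR_BGR2HSV)
    for v in range(144,156):print(n,v,[H[v,u].tolist() for u in(318,322)])
print(tojig(plane("top",(317,202.5),.052)),[tojig(plane("top",(320,v),z)).round(4)[0] for v,z in((150.5,.057),(151.5,.052))])
E
```

```text
3 144 [[28, 154, 210], [9, 67, 114]]
3 145 [[31, 154, 235], [31, 159, 246]]
3 146 [[31, 152, 227], [31, 151, 229]]
3 147 [[31, 150, 226], [31, 151, 225]]
3 148 [[31, 150, 228], [31, 150, 226]]
3 149 [[32, 154, 237], [31, 151, 229]]
3 150 [[23, 182, 192], [31, 159, 242]]
3 151 [[164, 25, 135], [2, 50, 96]]
3 152 [[38, 9, 234], [27, 10, 235]]
3 153 [[33, 11, 225], [25, 14, 225]]
3 154 [[33, 11, 224], [26, 16, 222]]
3 155 [[33, 11, 223], [28, 15, 222]]
5 144 [[28, 155, 211], [8, 69, 114]]
5 145 [[31, 156, 236], [31, 161, 246]]
5 146 [[31, 152, 227], [31, 153, 230]]
5 147 [[31, 151, 226], [31, 152, 226]]
5 148 [[31, 152, 228], [31, 151, 226]]
5 149 [[32, 155, 238], [31, 153, 230]]
5 150 [[23, 185, 193], [31, 161, 243]]
5 151 [[165, 23, 134], [2, 54, 95]]
5 152 [[43, 8, 235], [26, 9, 236]]
5 153 [[33, 11, 226], [25, 14, 226]]
5 154 [[33, 11, 224], [23, 15, 222]]
5 155 [[33, 11, 223], [28, 15, 222]]
[-2.10745995e-02  5.43020182e-05  5.20000000e-02] [np.float64(0.1095), np.float64(0.1079)]
```

```bash
python3 -c "
from cell import robot
print(robot.job_done())"
```

```text
the job is handed in; nothing more can be done
None
```

The tube lies in the channel with its end home against the yellow stop, and the red arm is flat on top of it; the job was handed in after about 11.5 s of the 64 s allowed, but no verdict came back.

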